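Close the drawers and the card tin before slicing

TASK

The slicer is about to be used, so close up what stands open beside it: with the fingertips, push both open drawers of the low three-drawer rack fully home and tip the lid of the hinged card tin over until it is shut, in any order. All three drawers must be shut at the end, with the label roll still in its drawer. Do not pick anything up, leave the tin where it stands, and leave the spice jar, the timer and the flat tin alone.

Things in the scene. Friction and masses are not known exactly. Their poses are not given: they have to be found in the camera images.
- drawer_a_front (a point): centre of the flat outer face of a grey drawer front (93 wide x 72 high x 6 thick), about 50 above the worktop; one of three equal drawers side by side in the rack. x points straight into the rack (closing direction), z up; the point moves with the drawer. No knob; the card frame on it is thin and harmless. This one holds the label roll and starts open.
- drawer_a (a joint): opening of that drawer in m: 0 is fully shut (hard stop), 0.105 fully open. It slides with about 1.5 N of friction plus light damping, no spring, and stays where it is left.
- drawer_b_front (a point): centre of the flat outer face of a grey drawer front (93 wide x 72 high x 6 thick), about 50 above the worktop; one of three equal drawers side by side in the rack. x points straight into the rack (closing direction), z up; the point moves with the drawer. No knob; the card frame on it is thin and harmless. This one starts open and empty.
- drawer_b (a joint): opening of that drawer in m: 0 is fully shut (hard stop), 0.105 fully open. It slides with about 1.5 N of friction plus light damping, no spring, and stays where it is left.
- drawer_c_front (a point): centre of the flat outer face of a grey drawer front (93 wide x 72 high x 6 thick), about 50 above the worktop; one of three equal drawers side by side in the rack. x points straight into the rack (closing direction), z up; the point moves with the drawer. No knob; the card frame on it is thin and harmless. This one starts shut.
- drawer_c (a joint): opening of that drawer in m: 0 is fully shut (hard stop), 0.105 fully open. It slides with about 1.5 N of friction plus light damping, no spring, and stays where it is left.
- drawer_rack: the rack of three drawers, fixed to the worktop: 300 wide (y), 165 deep (x), 87 high (the roof; the fronts reach 86); origin at the centre of its underside, x pointing from the drawer fronts to the back. Which drawer is left, middle or right changes.
- card_tin: loose hinged tin box for cards, 80 (x) x 134 (y) x 78 high, about 0.4 kg; origin at the centre of its underside. Its front faces its own -x; the hinge runs along its own y at x = +38, height 76. The cards in it are fixed to it.
- card_tin_lid (a joint): lid angle in rad: 0 shut, 1.83 fully open. It starts open, leaning a little back past upright (1.57); its top edge is about 147 above the worktop, with a 14 lip there that points back (to the tin's +x, out to about x = +70). It turns nearly freely: pushed forward past upright it falls shut by its own weight.
- label_roll: loose roll of labels, 67 across, 41 high, lying flat in the open drawer a; origin at the centre of its underside (about 20 above the worktop). It rides with the drawer and clears the rack's roof.
- spice_jar: loose spice jar standing between the rack and the tin, 44 across, 96 high; origin at the centre of its underside. To be left alone.
- timer: loose kitchen timer, 64x62x50 high, standing nearer the robot than the spice jar, between the rack and the tin; origin at the centre of its underside. To be left alone.
- flat_tin: loose low round food tin, 86 across, 40 high, left of the rack and nearest to it; origin at the centre of its underside. To be left alone.

How it is judged:
By the outcome, as a careful person would: the job done as asked, in the order asked, and still so for the second after the job is handed in, with the robot touching nothing.
It also fails if it takes over 72 s, if anything falls off the work surface, if the arm or the gripper's body presses on something with over 40 N, if the wrist force passes 120 N, or if a joint passes its speed limit or range.

ROBOT

A 6-joint arm with a two-finger parallel gripper is mounted at the origin on a cart in front of the work surface, level with it; the furniture and walls round the work are solid. World frame = base frame: x ahead of the robot, y to its left, z up, the work surface at z = 0. Lengths are in m, angles in rad, forces in N, time in s.
With the tool pointing down it reaches from about 0.3 to 0.825 m from the base axis. Payload 5.4 kg.
Tool frame: the origin (TCP) lies between the finger pads; the fingertips stand 25 mm ahead of it and the grasp point (between the pads) lies 6 mm ahead of it (bot.tips_ahead is the z of the fingertips in the tool frame, in m); z points along the fingers, y is the line along which they close (so a half turn about z gives the same grasp; the last joint's range is limited). The gripper opens to 92 mm and grips with 3 to 60 N. Pads are 20 mm wide; open, the fingers measure 128 mm over their backs; the gripper's body (75 mm by 189 mm) begins 69 mm behind the grasp point.
Start: joints at [1.072, 0.158, 1.597, -0, 1.386, -0.21], TCP at [0.164, 0.551, 0.24] pointing down, gripper open.
Joint ranges: [-2.91, 2.91], [-0.94, 2.29], [0.18, 2.7], [-1.29, 4.43], [0.17, 2.64], [-3, 3]. Speed limits (rad/s): [2.57, 2.57, 3.14, 3.14, 3.14, 3.14].

INTERFACE

Orientations are given as [roll, pitch, yaw] about the fixed x, y, z axes, in that order (R = Rz(yaw) Ry(pitch) Rx(roll)).
In Python, from plant import bot gives the robot as it stands.
- The arm moves only by the tool move_tool, called after ">>>" as name([rows], argument=value, ...), one row to a line, values as JSON. Schema: {"type":"object","properties":{"ticks":{"type":"array","items":{"type":"array","prefixItems":[{"type":"array","items":{"type":"number"},"minItems":3,"maxItems":3},{"type":"array","items":{"type":"number"},"minItems":3,"maxItems":3}],"minItems":2,"maxItems":2},"minItems":1,"maxItems":20},"aperture":{"type":"number"},"force":{"type":"number"},"only":{"type":"string"},"quiet":{"type":"boolean"},"lines":{"type":"string"}},"required":["ticks"],"additionalProperties":false}. ticks is a list of rows, 1 to 20 of them, each written [[dx, dy, dz], [rx, ry, rz]]: dx, dy, dz in units of 25 mm, then a rotation vector rx, ry, rz in rad; each row shifts and turns the commanded pose from where the row before left it, along the tool's axes as they then stand; what a row does not reach is not made up. A row lasts 1/12 s, in which the tool goes at most 0.0417 m and 0.125 rad, less where a joint would pass 70% of its speed; a pose out of reach is approached as far as the arm can. aperture is the opening from 0.0 (shut) to 1.0 (fully open), set as the call begins (left out keeps the last). The fingers move at their own pace and stop on an object; force is the grip in N (left out, the last holds). Time passes only in rows, so rows that do not move let the fingers close. The tool returns the time, the measured TCP pose, the force, the opening and the grip force at its end. only (a regular expression) keeps the lines of the reply that match it, lines (a string "A,B") keeps lines A to B, and quiet returns only ok. Input that does not fit is refused with a message, and nothing moves.
- bot.observe(): the state, without advancing time (a new reading comes with each control period).
- bot.snapshot(name): name is "scene" or "top"; returns a dict with "image" (420x560x3 uint8, red, green, blue), "fx", "fy", "cx", "cy" (pixels), "world_to_cam" (4x4, takes a point from world to camera coordinates). Camera axes: x right, y down, z forward; pixel columns grow to the right and rows downward; lengths in m; the calibration is good to about 2 mm. A picture is of the moment at which its call begins. There is no depth.
- bot.close_job(): hands the job in; it is judged then, once.
The state is a dict: "time": time; "q": joint angles; "dq": joint speeds; "effort": joint torques, N m; "eef_pos": TCP position; "ee_rot": TCP orientation; "force": force on the tool from outside, world axes, zero at the start; "moment": the same for the moment, N m; "finger_gap": opening from 0.0 (shut) to 1.0 (fully open); "grasp_force": force on a finger pad.
Only numpy, scipy, OpenCV 4.12 (cv2) and the standard library are available. Lean on these libraries where they do the work, as an engineer would, in place of code of your own. Each camera call takes 0.05 s, during which the arm holds its last target. There are 200 camera calls.

## Working session

There is one attempt and no reset: what is moved stays moved. The work goes in short steps, Python scripts to look and compute and a tool call to move; the robot and the scene stay as the last step left them, time stands still between calls to the robot, and variables do not carry over. Pictures are saved under pics/ and viewed, at most 10 in all, crops included, and the job is handed in when it is done.

```bash
ls; mkdir -p pics; python3 - <<'E'
from plant import bot
import cv2
for n in("scene","top"):
    s=bot.snapshot(n);cv2.imwrite(f"pics/{n}0.png",s["image"][:,:,::-1])
    print(n,s["fx"],s["cx"],s["cy"],s["world_to_cam"].round(4).tolist() if hasattr(s["world_to_cam"],'round') else s["world_to_cam"])
o=bot.observe();print(o["time"],o["eef_pos"],o["ee_rot"],bot.tips_ahead,o["force"])
E
```

```text
pics
plant.py
scene 544.199879470231 274.73309160902335 215.89378753313497 [[-0.9309, -0.3649, 0.0172, 0.5288], [-0.2559, 0.618, -0.7434, 0.0962], [0.2606, -0.6964, -0.6687, 1.6184], [0.0, 0.0, 0.0, 1.0]]
top 461.6550125347522 276.3444169265943 214.63087127631115 [[0.0289, -0.9995, -0.0116, 0.1288], [-0.984, -0.0264, -0.1764, 0.5464], [0.176, 0.0166, -0.9842, 1.2694], [0.0, 0.0, 0.0, 1.0]]
0.1 [0.16350722 0.55073153 0.23873304] [-3.13995901e+00 -3.67286338e-04  2.85283264e+00] 0.025 [-0.29153553 -0.07667161  0.2633613 ]
```

View pics/scene0.png

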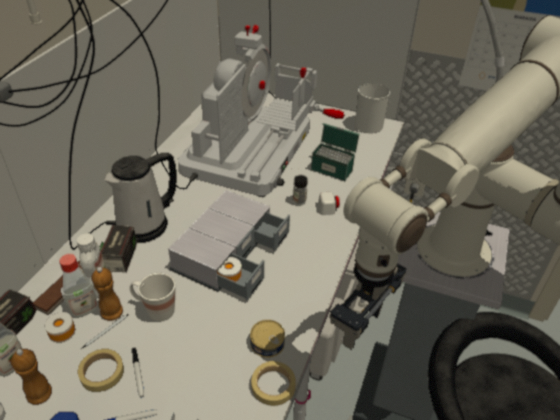

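View pics/top0.png

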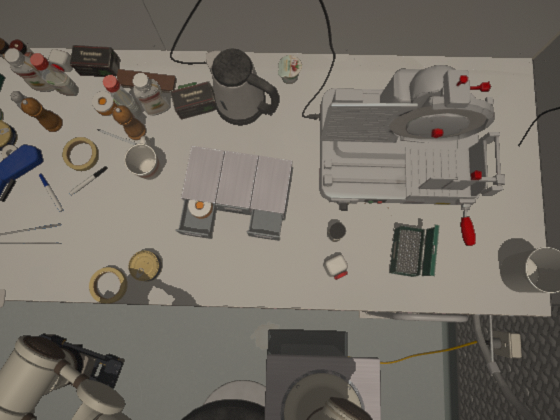

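The scene shows the rack with drawer a (with the roll) on its left and b on its right, and c shut between them. In the top view their fronts are near (195,232) and (265,235). The tin is near (412,250), and its lid stands on the image's right side, so the hinge side faces world −y. I'll enlarge a crop to get pixel positions.

```bash
python3 - <<'E'
import cv2
a=cv2.imread("pics/top0.png")[140:300,170:450];cv2.imwrite("pics/topc.png",cv2.resize(a,None,fx=2.857,fy=2.857,interpolation=cv2.INTER_CUBIC))
a=cv2.imread("pics/scene0.png")[110:310,160:370];cv2.imwrite("pics/scc.png",cv2.resize(a,None,fx=3,fy=3,interpolation=cv2.INTER_CUBIC))
E
```

```text
(no output)
```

View pics/topc.png

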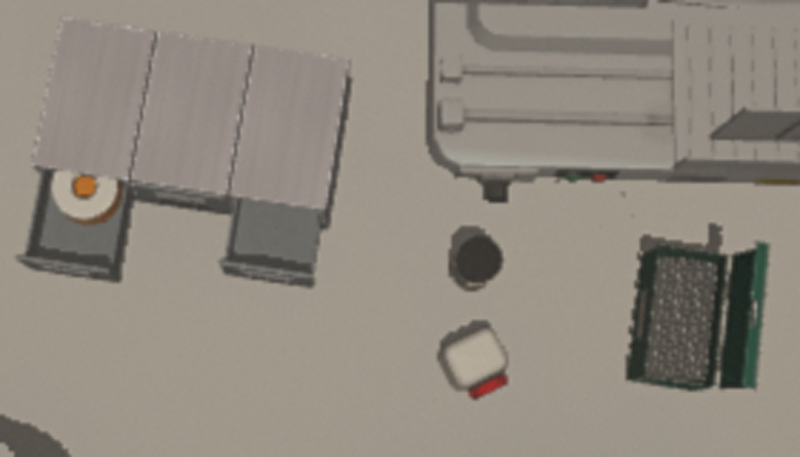

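View pics/scc.png

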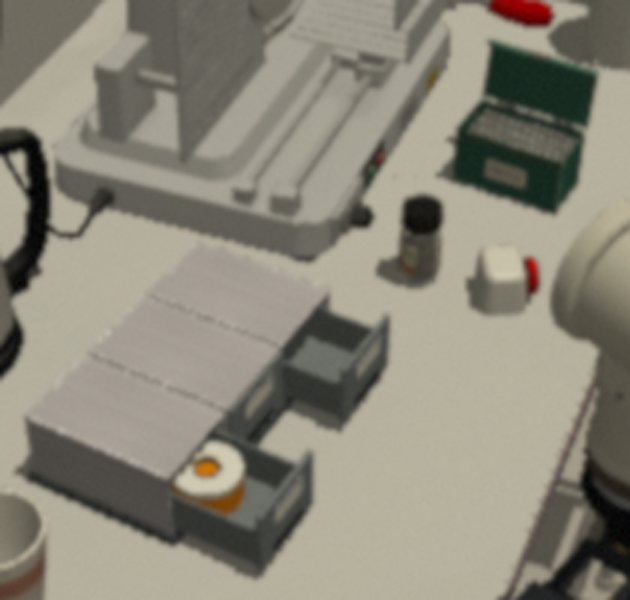

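The crops show these pixel positions:
- **Front top edges, top crop:** a runs (20,260)–(120,278) and b runs (222,266)–(313,285).
- **Lid lip edge:** (765,243)–(755,388) in the top crop, and (490,43)–(595,72) in the scene crop.
- **Roof corners:** (62,18), (348,62), (325,210) and (35,165).

Next I'll cast rays and triangulate.

```bash
cat > h.py <<'E'
from plant import bot
import numpy as np, cv2
S={n:bot.snapshot(n) for n in("scene","top")}
def ray(n,u,v):
    s=S[n];T=np.array(s["world_to_cam"]);R=T[:3,:3]
    return -R.T@T[:3,3], R.T@np.array([(u-s["cx"])/s["fx"],(v-s["cy"])/s["fy"],1])
def tc(x,y): return "top",170+x/2.857,140+y/2.857
def sc(x,y): return "scene",160+x/3,110+y/3
def pl(p,z): c,d=ray(*p); return (c+d*(z-c[2])/d[2]).round(3)
def tri(p,q):
    A=[];b=[]
    for r in(p,q):
        c,d=ray(*r);d=d/np.linalg.norm(d);P=np.eye(3)-np.outer(d,d);A.append(P);b.append(P@c)
    A,b=np.vstack(A),np.hstack(b);x,res,*_=np.linalg.lstsq(A,b,rcond=None);return x.round(3),res.round(6)
E
python3 - <<'E'
from h import *
print("roof",[pl(tc(*p),.087).tolist() for p in((62,18),(348,62),(325,210),(35,165))])
print("a",[pl(tc(*p),.086).tolist() for p in((20,260),(120,278))])
print("b",[pl(tc(*p),.086).tolist() for p in((222,266),(313,285))])
print("lip",[pl(tc(*p),.147).tolist() for p in((765,243),(755,388),(735,250),(722,388))])
print("rim",[pl(tc(*p),.076).tolist() for p in((645,247),(725,255),(715,388),(628,380))])
print("tri a right",tri(tc(120,278),sc(312,455)),"b right",tri(tc(313,285),sc(387,318)))
print("tri lip",tri(tc(765,243),sc(490,43)),tri(tc(755,388),sc(595,72)))
print("tri roof FR",tri(tc(325,210),sc(328,295)))
print("jar",pl(tc(478,258),.096),"timer",[pl(tc(*p),.05) for p in((478,320),(440,350),(507,350),(470,395))])
print("flat", pl(("top",144,265),.04))
E
```

```text
roof [[0.728, 0.391, 0.087], [0.689, 0.104, 0.087], [0.54, 0.123, 0.087], [0.577, 0.408, 0.087]]
a [[0.483, 0.417, 0.086], [0.468, 0.319, 0.086]]
b [[0.482, 0.221, 0.086], [0.466, 0.132, 0.086]]
lip [[0.509, -0.281, 0.147], [0.376, -0.268, 0.147], [0.502, -0.254, 0.147], [0.376, -0.239, 0.147]]
rim [[0.513, -0.189, 0.076], [0.508, -0.266, 0.076], [0.379, -0.253, 0.076], [0.384, -0.171, 0.076]]
tri a right (array([0.472, 0.322, 0.067]), array([8.e-06])) b right (array([0.47 , 0.133, 0.077]), array([1.3e-05]))
tri lip (array([ 0.507, -0.285,  0.139]), array([1.7e-05])) (array([ 0.377, -0.27 ,  0.142]), array([1.e-06]))
tri roof FR (array([0.54 , 0.123, 0.076]), array([4.e-06]))
jar [ 0.495 -0.025  0.096] timer [array([ 0.44, -0.03,  0.05]), array([0.41 , 0.007, 0.05 ]), array([ 0.412, -0.059,  0.05 ]), array([ 0.367, -0.023,  0.05 ])]
flat [0.389 0.515 0.04 ]
```

Measurements agree with the given sizes (rack about 290 × 150, tin rim about 130 × 80). The rack yaw is about −0.128. First I'll shut the fingers, align them with the rack and stop in front of drawer a.

Units first: shifts go in units of 25 mm. So -0.035 m is -1.4, -0.018 m is -0.72.

>>> move_tool([
  [[0, 0, 0], [0, 0, -0.08]],
  [[0, 0, 0], [0, 0, -0.08]],
  [[-1.4, -0.72, 0], [0, 0, 0]],
  [[-1.4, -0.72, 0], [0, 0, 0]],
  [[-1.4, -0.72, 0], [0, 0, 0]],
  [[-1.4, -0.72, 0], [0, 0, 0]],
  [[-1.4, -0.72, 0], [0, 0, 0]],
  [[-1.4, -0.72, 0], [0, 0, 0]],
  [[-1.4, -0.72, 0], [0, 0, 0]],
  [[-1.4, -0.72, 0], [0, 0, 0]],
  [[0, 0, 0], [0, 0, 0]],
  [[0, 0, 0], [0, 0, 0]],
  [[0, 0, 0], [0, 0, 0]],
], aperture=0, force=10)

```text
time: 1.28
eef_pos: [0.4225, 0.3725, 0.2393]
ee_rot: [-3.142, -0.001, 3.012]
force: [-0.1, 0.6, -0.0]
finger_gap: 0.082
grasp_force: 0.0
```

In the tool's units: -0.01 m is -0.4, 0.034 m is 1.36.

>>> move_tool([
  [[0, 0, 1.36], [0, 0, 0]],
  [[0, 0, 1.36], [0, 0, 0]],
  [[0, 0, 1.36], [0, 0, 0]],
  [[0, 0, 1.36], [0, 0, 0]],
  [[0, 0, 1.36], [0, 0, 0]],
  [[-0.4, 0, 0], [0, 0, 0]],
  [[-0.4, 0, 0], [0, 0, 0]],
  [[-0.4, 0, 0], [0, 0, 0]],
  [[-0.32, 0, 0], [0, 0, 0]],
  [[-0.24, 0, 0], [0, 0, 0]],
  [[-0.24, 0, 0], [0, 0, 0]],
  [[-0.24, 0, 0], [0, 0, 0]],
  [[-0.24, 0, 0], [0, 0, 0]],
  [[-0.24, 0, 0], [0, 0, 0]],
  [[-0.24, 0, 0], [0, 0, 0]],
])

```text
time: 2.53
eef_pos: [0.4968, 0.3629, 0.0697]
ee_rot: [3.142, -0.0, 3.013]
force: [-1.3, 1.5, 2.3]
finger_gap: 0.005
grasp_force: 0.9
```

>>> move_tool([
  [[-0.24, 0, 0], [0, 0, 0]],
  [[-0.24, 0, 0], [0, 0, 0]],
  [[-0.24, 0, 0], [0, 0, 0]],
  [[-0.24, 0, 0], [0, 0, 0]],
  [[-0.24, 0, 0], [0, 0, 0]],
  [[-0.2, 0, 0], [0, 0, 0]],
])

```text
time: 3.03
eef_pos: [0.5317, 0.3583, 0.0695]
ee_rot: [3.142, 0.0, 3.013]
force: [-1.4, 1.0, 1.2]
finger_gap: 0.003
grasp_force: 0.9
```

In the tool's units: -0.004 m is -0.16.

>>> move_tool([
  [[-0.16, 0, 0], [0, 0, 0]],
  [[-0.16, 0, 0], [0, 0, 0]],
  [[-0.16, 0, 0], [0, 0, 0]],
])

```text
time: 3.28
eef_pos: [0.5432, 0.3568, 0.0695]
ee_rot: [-3.142, -0.0, 3.013]
force: [-2.1, 0.8, 1.1]
finger_gap: 0.005
grasp_force: 0.9
```

>>> move_tool([
  [[-0.12, 0, 0], [0, 0, 0]],
  [[-0.12, 0, 0], [0, 0, 0]],
])

```text
time: 3.45
eef_pos: [0.5491, 0.3561, 0.0695]
ee_rot: [-3.142, -0.0, 3.013]
force: [-1.2, 0.8, 0.3]
finger_gap: 0.008
grasp_force: 0.8
```

>>> move_tool([
  [[-0.12, 0, 0], [0, 0, 0]],
  [[-0.08, 0, 0], [0, 0, 0]],
  [[0, 0, 0], [0, 0, 0]],
])

```text
time: 3.7
eef_pos: [0.5544, 0.3552, 0.0696]
ee_rot: [-3.141, 0.001, 3.013]
force: [-0.8, 0.1, 0.9]
finger_gap: 0.007
grasp_force: 0.0
```

>>> move_tool([
  [[-0.12, 0, 0], [0, 0, 0]],
  [[-0.12, 0, 0], [0, 0, 0]],
])

```text
time: 3.87
eef_pos: [0.5551, 0.3551, 0.0695]
ee_rot: [-3.139, -0.011, 3.013]
force: [-28.0, 1.5, 18.7]
finger_gap: 0.001
grasp_force: 13.8
```

>>> move_tool([
  [[-0.08, 0, 0], [0, 0, 0]],
  [[-0.08, 0, 0], [0, 0, 0]],
])

```text
time: 4.03
eef_pos: [0.5552, 0.355, 0.0695]
ee_rot: [-3.137, -0.02, 3.014]
force: [-38.3, -1.4, 26.6]
finger_gap: 0.005
grasp_force: 19.6
```

```bash
python3 - <<'E'
from h import *
a=S["top"]["image"][140:300,170:450,::-1];cv2.imwrite("pics/topd.png",cv2.resize(a,None,fx=2.857,fy=2.857,interpolation=cv2.INTER_CUBIC))
E
```

```text
(no output)
```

View pics/topd.png

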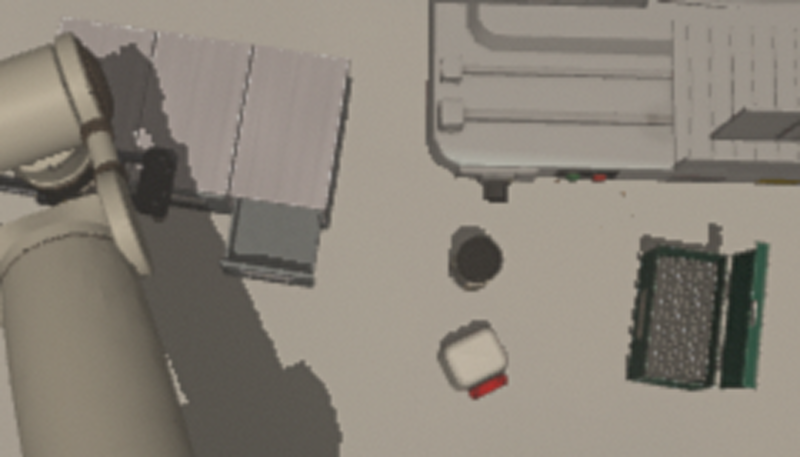

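Drawer a hit its hard stop at 28 N and above; the view shows b still open. I'll back off, shift to drawer b and push it.

In the tool's units: -0.0375 m is -1.5, 0.03 m is 1.2.

>>> move_tool([
  [[0.4, 0, 0], [0, 0, 0]],
  [[1.16, 0, 0], [0, 0, 0]],
  [[1.2, 0, 0], [0, 0, 0]],
  [[1.2, 0, 0], [0, 0, 0]],
  [[1.2, 0, 0], [0, 0, 0]],
  [[0, -1.5, 0], [0, 0, 0]],
  [[0, -1.5, 0], [0, 0, 0]],
  [[0, -1.5, 0], [0, 0, 0]],
  [[0, -1.5, 0], [0, 0, 0]],
  [[0, -1.5, 0], [0, 0, 0]],
  [[0, 0, 0], [0, 0, 0]],
  [[0, 0, 0], [0, 0, 0]],
  [[0, 0, 0], [0, 0, 0]],
])

```text
time: 5.22
eef_pos: [0.4125, 0.1849, 0.0701]
ee_rot: [3.141, 0.001, 3.012]
force: [0.3, -0.8, -0.7]
finger_gap: 0.004
grasp_force: 0.0
```

>>> move_tool([
  [[-0.4, 0, 0], [0, 0, 0]],
  [[-0.4, 0, 0], [0, 0, 0]],
  [[-0.4, 0, 0], [0, 0, 0]],
  [[-0.4, 0, 0], [0, 0, 0]],
  [[-0.32, 0, 0], [0, 0, 0]],
  [[-0.32, 0, 0], [0, 0, 0]],
  [[-0.32, 0, 0], [0, 0, 0]],
  [[-0.32, 0, 0], [0, 0, 0]],
  [[-0.32, 0, 0], [0, 0, 0]],
  [[-0.32, 0, 0], [0, 0, 0]],
  [[-0.24, 0, 0], [0, 0, 0]],
  [[-0.24, 0, 0], [0, 0, 0]],
  [[-0.24, 0, 0], [0, 0, 0]],
])

```text
time: 6.3
eef_pos: [0.5173, 0.1711, 0.0695]
ee_rot: [-3.142, -0.0, 3.013]
force: [-1.1, 1.4, -0.0]
finger_gap: 0.004
grasp_force: 0.9
```

>>> move_tool([
  [[-0.16, 0, 0], [0, 0, 0]],
  [[-0.16, 0, 0], [0, 0, 0]],
  [[-0.12, 0, 0], [0, 0, 0]],
  [[-0.12, 0, 0], [0, 0, 0]],
  [[-0.08, 0, 0], [0, 0, 0]],
])

```text
time: 6.72
eef_pos: [0.5315, 0.1692, 0.0695]
ee_rot: [-3.141, -0.004, 3.013]
force: [-12.6, 1.7, 10.9]
finger_gap: 0.004
grasp_force: 6.8
```

>>> move_tool([
  [[-0.08, 0, 0], [0, 0, 0]],
  [[-0.08, 0, 0], [0, 0, 0]],
  [[-0.08, 0, 0], [0, 0, 0]],
  [[-0.08, 0, 0], [0, 0, 0]],
])

```text
time: 7.05
eef_pos: [0.5315, 0.1692, 0.0695]
ee_rot: [-3.138, -0.024, 3.014]
force: [-43.3, 2.2, 37.6]
finger_gap: 0.004
grasp_force: 22.8
```

Drawer b is shut at the same depth as a. Now I'll back off, lift, and travel to the hinge side of the tin.

In the tool's units: -0.036 m is -1.44, 0.03 m is 1.2.

>>> move_tool([
  [[0.4, 0, 0], [0, 0, 0]],
  [[1.2, 0, 0], [0, 0, 0]],
  [[1.2, 0, 0], [0, 0, 0]],
  [[0, 0, -1.44], [0, 0, 0]],
  [[0, 0, -1.44], [0, 0, 0]],
  [[0, 0, -1.44], [0, 0, 0]],
  [[0, 0, -1.44], [0, 0, 0]],
  [[0, 0, -1.44], [0, 0, 0]],
])

```text
time: 7.72
eef_pos: [0.4714, 0.1768, 0.2519]
ee_rot: [-3.141, 0.002, 3.013]
force: [0.5, 0.1, 0.3]
finger_gap: 0.005
grasp_force: 0.0
```

>>> move_tool([
  [[-0.08, -1.58, 0], [0, 0, 0]],
  [[-0.08, -1.58, 0], [0, 0, 0]],
  [[-0.08, -1.58, 0], [0, 0, 0]],
  [[-0.08, -1.58, 0], [0, 0, 0]],
  [[-0.08, -1.58, 0], [0, 0, 0]],
  [[-0.08, -1.58, 0], [0, 0, 0]],
  [[-0.08, -1.58, 0], [0, 0, 0]],
  [[-0.08, -1.58, 0], [0, 0, 0]],
  [[-0.08, -1.58, 0], [0, 0, 0]],
  [[-0.08, -1.58, 0], [0, 0, 0]],
  [[-0.08, -1.58, 0], [0, 0, 0]],
  [[-0.08, -1.58, 0], [0, 0, 0]],
  [[-0.08, -1.58, 0], [0, 0, 0]],
  [[0, 0, 0], [0, 0, 0]],
  [[0, 0, 0], [0, 0, 0]],
  [[0, 0, 0], [0, 0, 0]],
])

```text
time: 9.05
eef_pos: [0.4311, -0.3354, 0.2496]
ee_rot: [3.142, 0.0, 3.012]
force: [-1.1, 1.4, -0.6]
finger_gap: 0.005
grasp_force: 0.0
```

>>> move_tool([
  [[-0.4, 0, 1.4], [0, 0, 0]],
  [[0, 0, 1.4], [0, 0, 0]],
  [[0, 0, 1.4], [0, 0, 0]],
  [[0, 0.4, 0], [0, 0, 0]],
  [[0, 0.4, 0], [0, 0, 0]],
  [[0, 0.32, 0], [0, 0, 0]],
  [[0, 0.24, 0], [0, 0, 0]],
  [[0, 0.24, 0], [0, 0, 0]],
  [[0, 0.24, 0], [0, 0, 0]],
  [[0, 0.24, 0], [0, 0, 0]],
  [[0, 0.24, 0], [0, 0, 0]],
])

```text
time: 9.97
eef_pos: [0.449, -0.2793, 0.1456]
ee_rot: [-3.14, 0.002, 3.013]
force: [0.0, -1.5, 0.7]
finger_gap: 0.004
grasp_force: 0.5
```

>>> move_tool([
  [[0, 0.24, 0], [0, 0, 0]],
  [[0, 0.24, 0], [0, 0, 0]],
  [[0, 0.24, 0], [0, 0, 0]],
  [[0, 0.24, 0], [0, 0, 0]],
])

```text
time: 10.3
eef_pos: [0.4515, -0.2549, 0.1444]
ee_rot: [3.141, -0.0, 3.013]
force: [0.5, -1.7, -0.4]
finger_gap: 0.006
grasp_force: 0.5
```

```bash
python3 - <<'E'
from h import *
a=S["top"]["image"][140:300,170:450,::-1];b=S["scene"]["image"][110:310,160:370,::-1]
cv2.imwrite("pics/lid.png",np.hstack([cv2.resize(a,(490,280)),cv2.resize(b,(294,280))]))
E
```

```text
(no output)
```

View pics/lid.png

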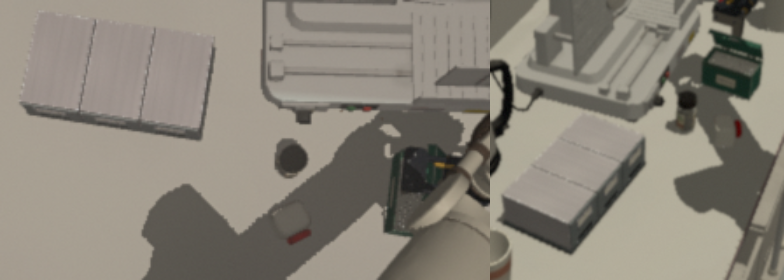

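All three drawers are flush, and the lid is tipping forward ahead of the fingers near (435,165). I'll keep pushing.

>>> move_tool([
  [[0, 0.24, 0], [0, 0, 0]],
  [[0, 0.24, 0], [0, 0, 0]],
  [[0, 0.24, 0], [0, 0, 0]],
  [[0, 0.24, 0], [0, 0, 0]],
  [[0, 0.24, 0], [0, 0, 0]],
  [[0, 0.24, 0], [0, 0, 0]],
  [[0, 0, 0], [0, 0, 0]],
  [[0, 0, 0], [0, 0, 0]],
  [[0, 0, 0], [0, 0, 0]],
])

```text
time: 11.15
eef_pos: [0.4562, -0.2197, 0.1446]
ee_rot: [3.141, -0.0, 3.013]
force: [-0.5, 0.1, -0.2]
finger_gap: 0.006
grasp_force: 0.0
```

>>> move_tool([
  [[0, 0, -1.2], [0, 0, 0]],
  [[0, 0, -1.4], [0, 0, 0]],
  [[0, 0, -1.4], [0, 0, 0]],
  [[0, 1.6, 0], [0, 0, 0]],
  [[0, 1.6, 0], [0, 0, 0]],
  [[0, 1.6, 0], [0, 0, 0]],
  [[0, 1.6, 0], [0, 0, 0]],
  [[0, 1.6, 0], [0, 0, 0]],
  [[0, 1.6, 0], [0, 0, 0]],
  [[0, 1.6, 0], [0, 0, 0]],
  [[0, 1.6, 0], [0, 0, 0]],
  [[0, 1.6, 0], [0, 0, 0]],
  [[0, 1.6, 0], [0, 0, 0]],
  [[0, 0, 0], [0, 0, 0]],
  [[0, 0, 0], [0, 0, 0]],
  [[0, 0, 0], [0, 0, 0]],
])

```text
time: 12.48
eef_pos: [0.5075, 0.1765, 0.2444]
ee_rot: [-3.141, -0.0, 3.013]
force: [-0.6, -0.0, 0.1]
finger_gap: 0.006
grasp_force: 0.0
```

```bash
python3 - <<'E'
from h import *
a=S["top"]["image"][140:300,170:450,::-1];b=S["scene"]["image"][110:310,160:370,::-1]
cv2.imwrite("pics/end.png",np.hstack([cv2.resize(a,(490,280)),cv2.resize(b,(294,280))]))
E
```

```text
(no output)
```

View pics/end.png

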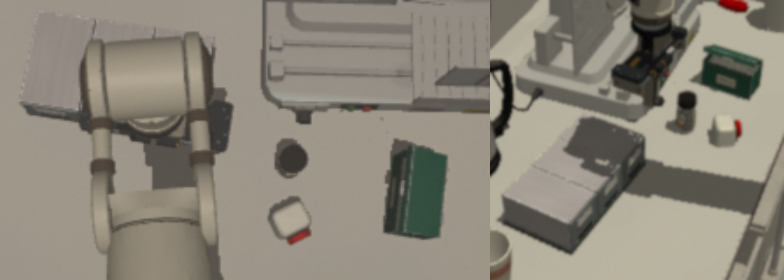

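The lid is over, but I need a closer look to check that it is fully shut.

```bash
python3 - <<'E'
from h import *
a=S["top"]["image"][215:285,380:450,::-1];b=S["scene"]["image"][120:190,300:370,::-1]
a0=cv2.imread("pics/top0.png")[215:285,380:450]
cv2.imwrite("pics/lid2.png",np.hstack([cv2.resize(i,(266,266),interpolation=cv2.INTER_CUBIC) for i in(a0,a,b)]))
print(ray("top",0,0)[0])
E
```

```text
[0.31050523 0.12210553 1.34730477]
```

View pics/lid2.png

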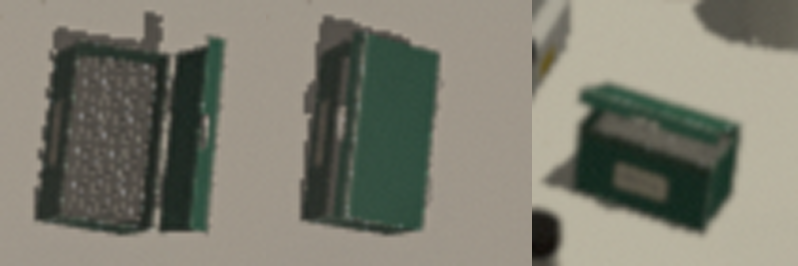

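The lid is not shut: it hangs a little ajar, with the cards visible under its front edge in the scene view. I'll measure the front edge height and check whether it is still moving.

```bash
cat >g.py <<'E'
from h import *
def mask(n,x0,y0,x1,y1):
    i=S[n]["image"][y0:y1,x0:x1];h=cv2.cvtColor(i,cv2.COLOR_RGB2HSV)
    m=((h[...,0]>65)&(h[...,0]<95)&(h[...,1]>90)&(h[...,2]>62))
    return m
m=mask("top",380,215,450,285);c=max(cv2.findContours(m.astype(np.uint8),0,1)[0],key=cv2.contourArea)
print("top bright",m.sum(),(cv2.boxPoints(cv2.minAreaRect(c))+[380,215]).round(1).tolist())
E
python3 - <<'E'
from g import *
print(tri(("top",404.2,223.4),("scene",313.2,145)),tri(("top",400.8,274.2),("scene",353.9,153.7)))
E
```

```text
top bright 181 [[414.0, 267.5], [416.9, 238.5], [422.8, 239.1], [419.9, 268.1]]
(array([ 0.515, -0.206,  0.102]), array([1.9e-05])) (array([ 0.374, -0.192,  0.115]), array([6.3e-05]))
```

>>> move_tool([
  [[0, 0, 0], [0, 0, 0]],
  [[0, 0, 0], [0, 0, 0]],
  [[0, 0, 0], [0, 0, 0]],
  [[0, 0, 0], [0, 0, 0]],
  [[0, 0, 0], [0, 0, 0]],
  [[0, 0, 0], [0, 0, 0]],
])

```text
time: 13.28
eef_pos: [0.5075, 0.1769, 0.2446]
ee_rot: [-3.142, 0.0, 3.013]
force: [0.1, -0.2, 0.2]
finger_gap: 0.005
grasp_force: 0.0
```

```bash
python3 g.py
```

```text
top bright 254 [[406.1, 249.4], [409.0, 226.4], [424.3, 228.3], [421.5, 251.3]]
```

```bash
python3 -c "
from h import *
np.save('/tmp/t.npy',S['scene']['image'])"
```

>>> move_tool([
  [[0, 0, 0], [0, 0, 0]],
  [[0, 0, 0], [0, 0, 0]],
  [[0, 0, 0], [0, 0, 0]],
  [[0, 0, 0], [0, 0, 0]],
  [[0, 0, 0], [0, 0, 0]],
  [[0, 0, 0], [0, 0, 0]],
  [[0, 0, 0], [0, 0, 0]],
  [[0, 0, 0], [0, 0, 0]],
  [[0, 0, 0], [0, 0, 0]],
  [[0, 0, 0], [0, 0, 0]],
  [[0, 0, 0], [0, 0, 0]],
  [[0, 0, 0], [0, 0, 0]],
], lines="1,1")

```text
time: 14.48
```

```bash
python3 - <<'E'
from h import *
p=np.load('/tmp/t.npy');i=S['scene']['image']
d=np.abs(i.astype(int)-p)[120:190,300:370].max(2);print((d>25).sum(),d.max())
a=S["top"]["image"][215:285,380:450,::-1];b=i[120:190,300:370,::-1]
cv2.imwrite("pics/lid3.png",np.hstack([cv2.resize(x,(300,300),interpolation=cv2.INTER_CUBIC) for x in(a,b)]))
E
```

```text
213 98
```

View pics/lid3.png

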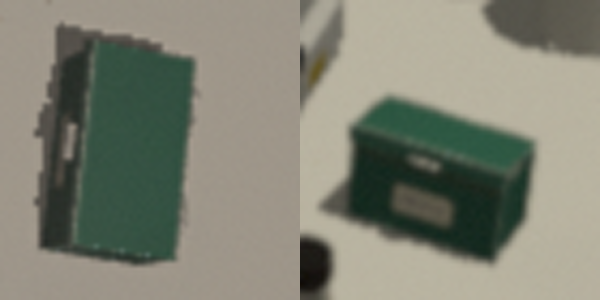

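The lid was just falling slowly. It now lies flat, with its lip over the front. I'll wait until the image stops changing.

```bash
python3 -c "
from h import *
np.save('/tmp/t.npy',S['scene']['image'])"
```

>>> move_tool([
  [[0, 0, 0], [0, 0, 0]],
  [[0, 0, 0], [0, 0, 0]],
  [[0, 0, 0], [0, 0, 0]],
  [[0, 0, 0], [0, 0, 0]],
  [[0, 0, 0], [0, 0, 0]],
  [[0, 0, 0], [0, 0, 0]],
  [[0, 0, 0], [0, 0, 0]],
  [[0, 0, 0], [0, 0, 0]],
  [[0, 0, 0], [0, 0, 0]],
  [[0, 0, 0], [0, 0, 0]],
  [[0, 0, 0], [0, 0, 0]],
  [[0, 0, 0], [0, 0, 0]],
], lines="1,1")

```text
time: 15.68
```

```bash
python3 - <<'E'
from h import *
p=np.load('/tmp/t.npy');i=S['scene']['image']
d=np.abs(i.astype(int)-p)[120:190,300:370].max(2);print((d>25).sum(),d.max())
# lid top front corners, triangulated (from the last picture)
print(tri(("top",380+95/4.286,215+40/4.286),("scene",300+52/4.286,120+130/4.286)),tri(("top",380+72/4.286,215+245/4.286),("scene",300+202/4.286,120+178/4.286)))
E
```

```text
163 78
(array([ 0.517, -0.206,  0.079]), array([1.2e-05])) (array([ 0.387, -0.189,  0.081]), array([0.]))
```

```bash
python3 -c "
from h import *
np.save('/tmp/t.npy',S['scene']['image'])"
```

>>> move_tool([
  [[0, 0, 0], [0, 0, 0]],
  [[0, 0, 0], [0, 0, 0]],
  [[0, 0, 0], [0, 0, 0]],
  [[0, 0, 0], [0, 0, 0]],
  [[0, 0, 0], [0, 0, 0]],
  [[0, 0, 0], [0, 0, 0]],
  [[0, 0, 0], [0, 0, 0]],
  [[0, 0, 0], [0, 0, 0]],
  [[0, 0, 0], [0, 0, 0]],
  [[0, 0, 0], [0, 0, 0]],
  [[0, 0, 0], [0, 0, 0]],
  [[0, 0, 0], [0, 0, 0]],
  [[0, 0, 0], [0, 0, 0]],
  [[0, 0, 0], [0, 0, 0]],
  [[0, 0, 0], [0, 0, 0]],
  [[0, 0, 0], [0, 0, 0]],
  [[0, 0, 0], [0, 0, 0]],
  [[0, 0, 0], [0, 0, 0]],
  [[0, 0, 0], [0, 0, 0]],
  [[0, 0, 0], [0, 0, 0]],
], lines="1,1")

```text
time: 17.55
```

```bash
python3 - <<'E'
from h import *
p=np.load('/tmp/t.npy');i=S['scene']['image']
d=np.abs(i.astype(int)-p)[120:190,300:370].max(2);print((d>25).sum(),d.max())
a=S["top"]["image"][130:290,170:450,::-1];b=i[120:190,300:370,::-1]
cv2.imwrite("pics/lid4.png",np.hstack([cv2.resize(a,(490,280)),cv2.resize(b,(280,280),interpolation=cv2.INTER_CUBIC)]))
E
```

```text
0 7
```

View pics/lid4.png

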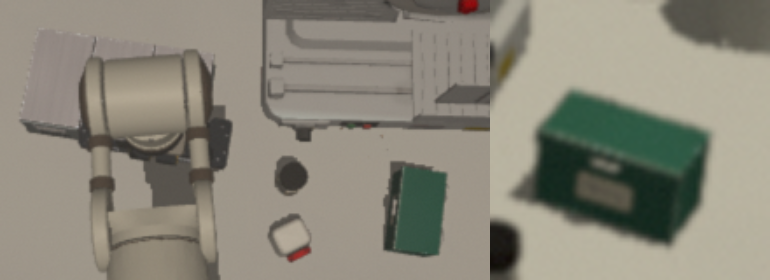

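The lid is fully shut and still: no pixels changed between the last two frames. The jar and timer haven't moved, so I'm handing in.

```bash
python3 -c "
from plant import bot
print(bot.close_job())"
```

```text
the job is handed in; nothing more can be done
None
```

I pushed both open drawers home to their stops and tipped the tin's lid shut, then handed the job in at about 17.6 s; the last pictures show all three drawers flush, the lid shut, and the jar and timer unmoved, though I couldn't see the roll inside its shut drawer and didn't re-check the flat tin.

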